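# Uncover the ramekin and hold the pepper mill slanted over it

### The arm

A 6-joint arm with a two-finger parallel gripper is mounted at the origin on the work surface. World frame = base frame: x ahead of the robot, y to its left, z up, the work surface at z = 0. Lengths are in m, angles in rad, forces in N, time in s.
With the tool pointing down it reaches from about 0.35 to 0.775 m from the base axis. Payload 7.3 kg.
Tool frame: the origin (TCP) lies at the very end of the fingers, on their centre line; the grasp point (between the pads) lies 19 mm behind it; z points along the fingers, y is the line along which they close (so a half turn about z gives the same grasp; the last joint's range is limited). The gripper opens to 92 mm and grips with 3 to 60 N. Pads are 19 mm wide; open, the fingers measure 130 mm over their backs; the gripper's body (75 mm by 190 mm) begins 47 mm behind the grasp point.
Start: joints at [-1.309, 0.342, 1.524, -0, 1.275, -0.146], TCP at [0.208, -0.482, 0.227] pointing down, gripper open.
Joint ranges: [-2.53, 2.53], [-0.77, 2.02], [0.04, 2.7], [-1, 4.14], [0.28, 2.66], [-3.11, 3.11]. Speed limits (rad/s): [2.57, 2.57, 3.14, 3.14, 3.14, 3.14].

### API

Orientations are given as [roll, pitch, yaw] about the fixed x, y, z axes, in that order (R = Rz(yaw) Ry(pitch) Rx(roll)).
In Python, from cell import observe, read_camera, get_calibration, hand_in, search_frame gives the robot as it stands.
- The arm moves only by the tool step_arm, never from a script. Its argument "commands" is a list of rows, each an object with "translation": the shift along the tool's x, y, z in mm, a list of three; "roll": the turn about the tool's z in rad. In form: [{"translation": [x, y, z], "roll": roll}, ...]. A call has 1 to 20 rows; each row shifts and turns the commanded pose from where the row before left it, along the tool's axes as they then stand; what a row does not reach is not made up. A row lasts 1/12 s, in which the tool goes at most 41.7 mm and 7.16 degrees, less where a joint would pass 70% of its speed; a pose out of reach is approached as far as the arm can. A call is refused whole if a number of a shift passes 41.7 or a number of a turn 0.125, either way. A call with a gripper value outside its range is refused whole. "fingers" is the opening, from 0 (shut) to 1 (fully open), set as the call begins (left out, the last holds). The fingers move at their own pace and stop on an object; "grip_force" is the grip in N (left out, the last holds). Time passes only in rows, so rows that do not move let the fingers close. It gives the time, the measured TCP pose, the force, the opening and the grip force at its end, in the units of the state.
- observe(): the state, without advancing time (a new reading comes with each control period).
- read_camera(name): name is "side" or "top"; returns the picture (420x560x3 uint8, red, green, blue); there is no depth.
- get_calibration(name): a dict with "camera_matrix" (3x3 intrinsics, pixels), "world_from_camera" (4x4, takes a point from camera to world coordinates). Camera axes: x right, y up, looking along -z (the intrinsics and any distortion apply to the point x, -y, -z); pixel columns grow to the right and rows downward; lengths in m; the calibration is good to about 2 mm. A picture is of the moment at which its call begins. get_calibration takes no time and is no camera call.
- hand_in(): hands the job in; it is judged then, once.
Trained networks look in the newest picture that a camera, given by its name, has taken for a name from the list of things; names that differ only in an ending like _2 or _b are one class to them, and where a whole thing is asked for, a point or a joint stands for the part that bears it (a point fixed in the world has none). Each returns a list of dicts, best first, with "confidence" (0 to 1); they miss things now and then, are a little off and sometimes report something else, mostly with a low value. They report only what shows in the picture. A call takes as long as a camera call. They do not tell look-alikes from the thing itself.
- search_frame(camera, name): "at" ([x, y, z] in m, in world coordinates, good to about 4 mm: the middle of the surface that is visible of it).
The state is a dict: "time": time; "qpos": joint angles; "qvel": joint speeds; "joint_efforts": joint torques, N m; "tool_pos": TCP position; "tool_rot": TCP orientation; "contact_force": force on the tool from outside, world axes, zero at the start; "torque": the same for the moment, N m; "opening": finger opening in m; "grip_force": force on a finger pad.
Only numpy, scipy, OpenCV 4.12 (cv2) and the standard library are available. Lean on these libraries where they do the work, as an engineer would, in place of code of your own. Each camera call takes 0.05 s, during which the arm holds its last target. There are 200 camera calls.

### The job

First lift the lid out of the mouth of the ramekin and set it down flat, knob up, on a free spot of the shelf beside it, then let go of it. Then draw the pepper mill up out of its well in the wooden caddy, turn it to a slant of about 45 degrees and keep it raised with the middle of its foot over the ramekin's open mouth, a few centimetres above the rim and touching nothing but the gripper; finish while still holding it there. Leave the ramekin, the two jars in the caddy and everything else where they stand.

Things in the scene. Friction and masses are not known exactly. Their poses are not given: they have to be found in the camera images.
- mill: steel pepper mill, a slim turned body 130 mm tall, foot at the bottom, small knob on top; taller than the jars beside it. Origin: middle of the underside of its foot; z points from foot to knob. From the foot up: 44 mm diameter up to 40 mm, a straight 36 mm diameter grip part from 48 to 102 mm, a 40 mm diameter head to 118 mm, a 22 mm diameter knob to 130 mm. About 0.22 kg (0.15 to 0.3). It stands upright in one of the three wells of the caddy, loose
- mill_foot (a point): middle of the underside of the mill's foot (same point as the mill's origin)
- caddy: fixed wooden block, 70 mm (x) by 204 mm (y) by 42 mm high, with three round wells in a row along its y axis at y = -64, 0 and +64 mm, each 46 mm in diameter and 32 mm deep (well floor 10 mm above the shelf). Origin: centre of its underside, z up
- jar_a: amber glass spice jar with a wooden lid, 44 mm diameter, 80 mm tall, loose in a well of the caddy; stays there. Origin: centre of its underside, z up
- jar_b: second jar, the same as jar_a, in the remaining well; stays there
- ramekin: white round ceramic ramekin, loose (0.32 kg), 50 mm tall, 92 mm diameter at the rim, wall 4 mm, standing upright on the shelf (shelf surface is at height 0). Origin: centre of its underside, z up
- ramekin_rim (a point): centre of the ramekin's mouth, at the height of the rim (50 mm above its origin)
- lid: round lid (firm silicone, rigid, 0.07 kg) lying in the ramekin's mouth. Origin: centre of the underside of its plug, z up through the knob. Plug 72 mm diameter, 12 mm high, sunk into the ramekin; on it a 94 mm diameter flange 5 mm thick (12 to 17 mm) that rests on the rim; on top an upright cylindrical knob 24 mm diameter, from 17 to 53 mm. Set down on the shelf it stands on its plug, origin at height 0
- steel_cup: small empty steel cup, 56 mm diameter, 50 mm tall, loose on the shelf; a bystander that stays. Origin: centre of its underside
- spice_box: fixed round steel spice box with seven inner cups, 200 mm diameter, 55 mm tall, at the back of the shelf; stays. Origin: centre of its underside
- spoon: steel spoon 170 mm long lying on the shelf near the arm, a bystander that stays
Things that resemble listed ones, but are neither listed nor needed, are in the scene too. What is shaped like the jar_b but yellow is not meant.

How it is judged:
On the way, in this order (a step that is already met when the one before it is completed fails the run):
1. the lid is out of the ramekin, standing flat on the shelf beside it, knob up, and let go (height (world z) of lid below 0.008 m and angle between lid's own z axis and vertical below 0.12 rad and horizontal distance between lid and ramekin above 0.094 m and contact force between lid and the fingers below 0.05 N), for 0.2 s.
2. the mill is drawn up clear of its well in the caddy, gripped (z of mill_foot in the frame of caddy above 0.045 m and contact force between mill and the fingers above 0.5 N), for 0.1 s.
At the end, for the whole second after the job is handed in: Mill still, held by the fingers alone, 30-60 deg from upright, foot down, mid-foot within 32 mm of the mouth's centre and 12-110 mm above the rim. Lid flat on the shelf, knob up, released, over 94 mm from the ramekin's centre. Ramekin and jars upright, moved under 30 mm (all of step 1 and angle between mill's own z axis and vertical between 0.52 and 1.05 rad and horizontal distance between mill_foot and ramekin_rim below 0.032 m and z of mill_foot in the frame of ramekin between 0.062 and 0.16 m and contact force between mill and the fingers above 0.5 N and linear speed of mill below 0.03 m/s and contact force between mill and ramekin below 0.05 N and contact force between mill and caddy below 0.05 N and contact force between mill and lid below 0.05 N and contact force between mill and jar_a below 0.05 N and contact force between mill and jar_b below 0.05 N and contact force between mill and spice_box below 0.05 N and contact force between mill and steel_cup below 0.05 N and angle between each of ramekin, jar_a, jar_b's own z axis and vertical below 0.12 rad and distance of each of ramekin, jar_a, jar_b from where it was at the start of the episode below 0.03 m); the arm keeps its last pose, push and grip.
It fails at once if a jar is shifted more than 30 mm or tipped ((distance of jar_a from where it was at the start of the episode above 0.03 m or angle between jar_a's own z axis and vertical above 0.35 rad) or (distance of jar_b from where it was at the start of the episode above 0.03 m or angle between jar_b's own z axis and vertical above 0.35 rad)).
It fails at once if the ramekin is shifted more than 30 mm or tipped (distance of ramekin from where it was at the start of the episode above 0.03 m or angle between ramekin's own z axis and vertical above 0.35 rad).
It fails at once if the steel cup or the spoon is shifted more than 40 mm (distance of any of steel_cup, spoon from where it was at the start of the episode above 0.04 m).
It also fails if it takes over 58 s, if anything falls off the work surface, if the arm or the gripper's body presses on something with over 40 N, if the wrist force passes 120 N, or if a joint passes its speed limit or range.

## Working session

There is one attempt and no reset: what is moved stays moved. The work goes in short steps, Python scripts to look and compute and a tool call to move; the robot and the scene stay as the last step left them, time stands still between calls to the robot, and variables do not carry over. Pictures are saved under pics/ and viewed, at most 10 in all, crops included, and the job is handed in when it is done.

Besides the shell and the picture viewer there is one more tool, called after "Call:" by a JSON object that holds its "fn" and its "kwargs", one argument or row to a line. step_arm: Moves the arm, as the interface text tells. Its arguments: {"type":"object","properties":{"commands":{"type":"array"},"fingers":{"type":"number"},"grip_force":{"type":"number"}},"required":["commands"]}

```bash
mkdir -p pics; ls; python3 - <<'E'
from cell import *
import cv2
for n in("top","side"):
    im=read_camera(n); cv2.imwrite(f"pics/{n}0.png",cv2.cvtColor(im,cv2.COLOR_RGB2BGR))
    c=get_calibration(n); print(n,c["camera_matrix"],c["world_from_camera"])
    for t in("mill","caddy","jar_a","ramekin","lid","steel_cup","spice_box","spoon"):
        for d in search_frame(n,t): print(t,[round(float(v),3) for v in d["at"]],round(d["confidence"],2))
print(observe())
E
```

```text
pics
top [[381.34860486   0.         275.76328471]
 [  0.         381.34860486 213.33042066]
 [  0.           0.           1.        ]] [[-0.02091046  0.98706468 -0.15895307  0.41212297]
 [-0.99977079 -0.02137516 -0.00121417 -0.02597126]
 [-0.00459611  0.15889124  0.98728539  0.99661858]
 [ 0.          0.          0.          1.        ]]
mill [0.506, 0.179, 0.128] 0.55
caddy [0.49, 0.242, 0.045] 0.67
jar_a [0.408, 0.181, 0.082] 0.89
jar_a [0.497, 0.308, 0.088] 0.82
jar_a [0.502, 0.246, 0.093] 0.81
jar_a [0.4, 0.258, 0.082] 0.79
jar_a [0.605, 0.252, 0.077] 0.71
jar_a [0.508, 0.181, 0.128] 0.59
ramekin [0.55, -0.238, 0.029] 0.44
lid [0.574, -0.274, 0.051] 0.98
lid [0.496, 0.31, 0.092] 0.21
steel_cup [0.653, -0.013, 0.018] 0.87
spice_box [0.805, -0.016, 0.037] 0.9
spoon [0.332, 0.335, 0.015] 0.7
side [[426.19415785   0.         279.80106575]
 [  0.         426.19415785 207.03413517]
 [  0.           0.           1.        ]] [[-0.98554416  0.06510389 -0.15641031  0.40449902]
 [-0.16845356 -0.47497043  0.86372825  0.91265235]
 [-0.0180582   0.87759021  0.47907132  0.57401288]
 [ 0.     
[... 454 characters left out ...]
, 0.344, 0.014] 0.62
{'time': 0.9, 'qpos': array([-1.30899881e+00,  3.41995014e-01,  1.52408315e+00, -1.62143321e-05,
        1.27534900e+00, -1.45969939e-01]), 'qvel': array([-0.00136241, -0.00099832, -0.0006001 ,  0.0012044 ,  0.00149704,
       -0.00158844]), 'joint_efforts': array([-1.97052672e-03, -4.31128871e+01, -2.44479829e+01,  7.16911792e-02,
        4.83624078e-02,  1.53761863e-05]), 'tool_pos': array([ 0.2082358 , -0.48198247,  0.22674899]), 'tool_rot': array([3.14143119e+00, 3.94171538e-05, 4.07772176e-01]), 'contact_force': array([ 1.56415675, -1.11515957,  0.86607324]), 'torque': array([ 0.00504948, -0.0305094 ,  0.00714676]), 'grip_force': 0.0, 'opening': 0.09182046995908508}
```

View pics/top0.png

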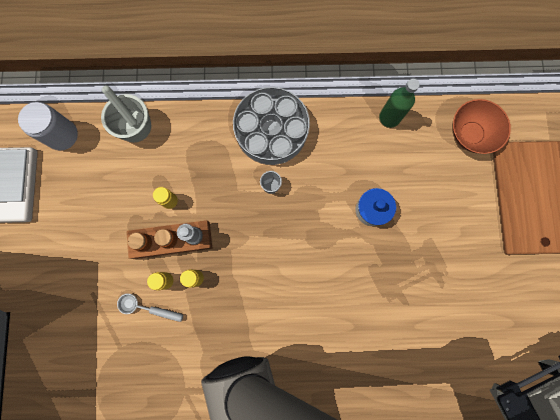

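View pics/side0.png

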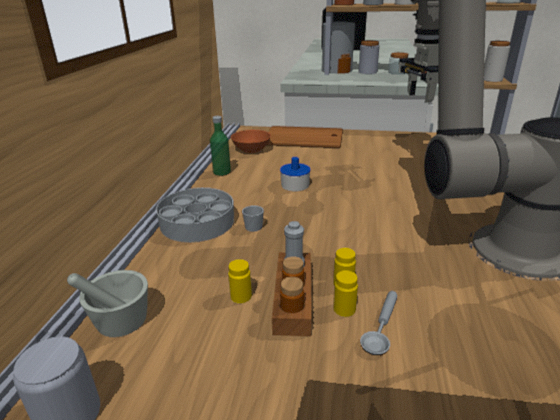

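The top view shows the lid knob at about (380,205), the mill knob at about (185,231), and the caddy running from (128,243) to (211,237). The side view has the lid at (295,175) and the mill at (294,240). I'll refine these by overlaying model circles on the crops.

```bash
cat > h.py <<'E'
import numpy as np, cv2
from cell import *
def proj(n,P):
    c=get_calibration(n);K=c["camera_matrix"];T=np.linalg.inv(c["world_from_camera"])
    p=np.asarray(P)@T[:3,:3].T+T[:3,3]; p=p*[1,-1,-1]
    q=p@np.asarray(K).T; return q[:,:2]/q[:,2:]
def ray(n,u,v,z):
    c=get_calibration(n);W=np.asarray(c["world_from_camera"])
    d=np.linalg.inv(c["camera_matrix"])@[u,v,1]; d=W[:3,:3]@(d*[1,-1,-1]); o=W[:3,3]
    return o+d*(z-o[2])/d[2]
t=np.linspace(0,2*np.pi,60)
def circ(x,y,z,r,R=None):
    return np.c_[x+r*np.cos(t),y+r*np.sin(t),0*t+z]
def crop(n,im,u,v,polys,w=66,h=50,s=6):
    u0,v0=int(u-w/2),int(v-h/2)
    a=cv2.resize(cv2.cvtColor(im,cv2.COLOR_RGB2BGR)[v0:v0+h,u0:u0+w],None,fx=s,fy=s,interpolation=cv2.INTER_CUBIC)
    for k,P in enumerate(polys):
        q=((proj(n,P)-[u0,v0]+.5)*s).astype(int)
        cv2.polylines(a,[q.reshape(-1,1,2)],True,[(0,0,255),(0,255,0),(255,255,0)][k%3],1)
    return a
E
cat > ov.py <<'E'
from h import *
import sys
lx,ly,mx,my=map(float,sys.argv[2:6])
L=[circ(lx,ly,.091,.012),circ(lx,ly,.055,.047),circ(lx,ly,0,.046)]
M=[circ(mx,my,.14,.011),circ(mx,my,.128,.02),circ(mx,my,.042,.023)]
rows=[]
for n in("top","side"):
    im=read_camera(n)
    rows.append(np.hstack([crop(n,im,*proj(n,[[lx,ly,.05]])[0],L),crop(n,im,*proj(n,[[mx,my,.09]])[0],M)]))
cv2.imwrite(sys.argv[1],np.vstack(rows))
E
python3 ov.py pics/o1.png 0.572 -0.272 0.507 0.183
```

```text
(no output)
```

View pics/o1.png

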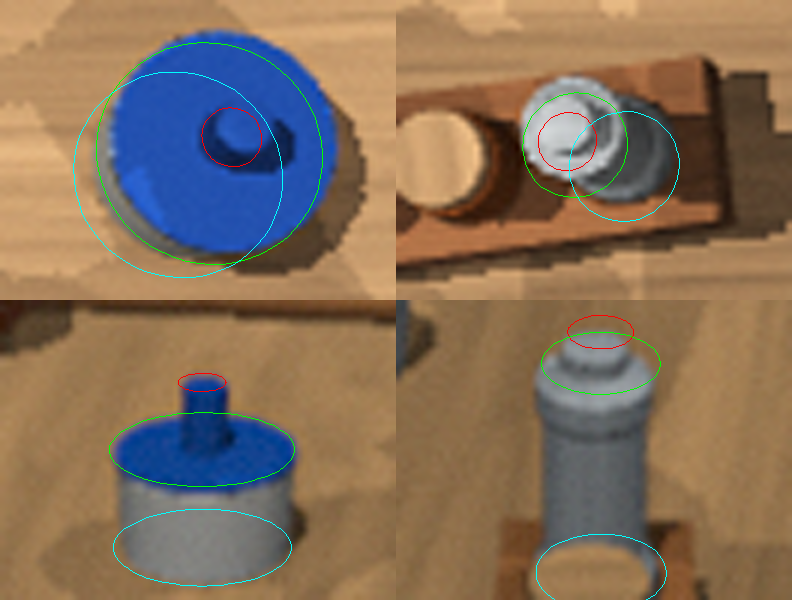

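The lid's flange centre is about (223,141) in the crop and the model circle is at (210,153), so the lid is at roughly (0.575,-0.275). The mill is at roughly (0.510,0.185), and the caddy is yawed about 0.1 rad. Next I turn the tool to yaw ≈1.67, so it closes across the caddy.

Call:
{"fn": "step_arm", "kwargs": {
  "commands": [
    {"translation": [0, 0, 0], "roll": -0.105},
    {"translation": [0, 0, 0], "roll": -0.105},
    {"translation": [0, 0, 0], "roll": -0.105},
    {"translation": [0, 0, 0], "roll": -0.105},
    {"translation": [0, 0, 0], "roll": -0.105},
    {"translation": [0, 0, 0], "roll": -0.105},
    {"translation": [0, 0, 0], "roll": -0.105},
    {"translation": [0, 0, 0], "roll": -0.105},
    {"translation": [0, 0, 0], "roll": -0.105},
    {"translation": [0, 0, 0], "roll": -0.105},
    {"translation": [0, 0, 0], "roll": -0.105},
    {"translation": [0, 0, 0], "roll": -0.105}
  ],
  "fingers": 0.7
}}

```text
time: 2.0
tool_pos: [0.2082, -0.4819, 0.2267]
tool_rot: [3.142, 0.0, 1.673]
contact_force: [0.5, -1.1, -0.1]
opening: 0.0642
grip_force: 0.0
```

```bash
cat > go.py <<'E'
from h import *
import sys
from scipy.spatial.transform import Rotation as Ro
s=observe(); R=Ro.from_euler('xyz',s["tool_rot"])
print(s["time"],s["tool_pos"].round(4),s["tool_rot"].round(3),s["contact_force"].round(1),s["opening"],s["grip_force"],s["qpos"].round(2))
if len(sys.argv)>3: print((R.inv().apply(np.array(list(map(float,sys.argv[1:4])))-s["tool_pos"])*1000).round(1))
E
python3 go.py 0.575 -0.275 0.15; python3 go.py 0.575 -0.275 0.06
```

```text
2.0 [ 0.2082 -0.4819  0.2267] [3.142 0.    1.673] [ 0.5 -1.1 -0.1] 0.06423199933989161 0.0 [-1.31  0.34  1.52 -0.    1.28 -1.41]
[168.4 386.   76.7]
2.0 [ 0.2082 -0.4819  0.2267] [3.142 0.    1.673] [ 0.5 -1.1 -0.1] 0.06423199933989161 0.0 [-1.31  0.34  1.52 -0.    1.28 -1.41]
[168.5 386.  166.7]
```

Call:
{"fn": "step_arm", "kwargs": {
  "commands": [
    {"translation": [14, 32.2, 6.4], "roll": 0},
    {"translation": [14, 32.2, 6.4], "roll": 0},
    {"translation": [14, 32.2, 6.4], "roll": 0},
    {"translation": [14, 32.2, 6.4], "roll": 0},
    {"translation": [14, 32.2, 6.4], "roll": 0},
    {"translation": [14, 32.2, 6.4], "roll": 0},
    {"translation": [14, 32.2, 6.4], "roll": 0},
    {"translation": [14, 32.2, 6.4], "roll": 0},
    {"translation": [14, 32.2, 6.4], "roll": 0},
    {"translation": [14, 32.2, 6.4], "roll": 0},
    {"translation": [14, 32.2, 6.4], "roll": 0},
    {"translation": [14, 32.2, 6.4], "roll": 0},
    {"translation": [0, 0, 0], "roll": 0},
    {"translation": [0, 0, 0], "roll": 0}
  ]
}}

```text
time: 3.17
tool_pos: [0.5775, -0.2758, 0.1488]
tool_rot: [-3.14, -0.001, 1.671]
contact_force: [-0.6, 0.7, -0.2]
opening: 0.0645
grip_force: 0.0
```

```bash
python3 go.py 0.575 -0.275 0.15; python3 - <<'E'
from h import *
a=[]
for n in("top","side"):
    im=read_camera(n); u,v=proj(n,[[.575,-.275,.12]])[0]
    # TCP marker + knob
    a.append(crop(n,im,u,v,[circ(.575,-.275,.15,.004),circ(.575,-.275,.055,.047),circ(.575,-.275,.091,.012)],w=66,h=80,s=6))
cv2.imwrite("pics/o2.png",np.hstack(a))
E
```

```text
3.1667 [ 0.5775 -0.2758  0.1488] [-3.140e+00 -1.000e-03  1.671e+00] [-0.6  0.7 -0.2] 0.06445339336177056 0.0 [-0.57  0.62  1.29 -0.    1.24 -0.67]
[ 1.  -2.4 -1.2]
```

View pics/o2.png

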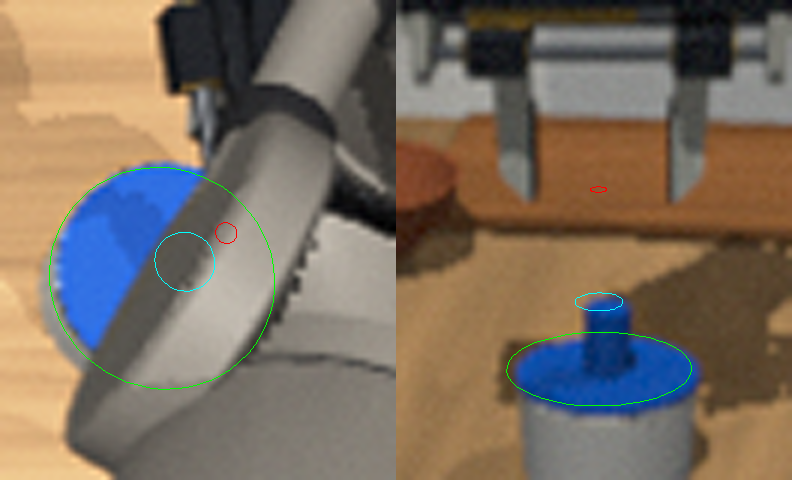

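The side view has the fingertips about (601,197) and the knob about (608,303), so the fingers are centred to within about 3 mm. The knob is at x≈0.575, y≈-0.277. I'll descend.

Call:
{"fn": "step_arm", "kwargs": {
  "commands": [
    {"translation": [-1, -2.5, 15], "roll": 0},
    {"translation": [0, 0, 15], "roll": 0},
    {"translation": [0, 0, 15], "roll": 0},
    {"translation": [0, 0, 15], "roll": 0},
    {"translation": [0, 0, 15], "roll": 0},
    {"translation": [0, 0, 13], "roll": 0},
    {"translation": [0, 0, 0], "roll": 0},
    {"translation": [0, 0, 0], "roll": 0}
  ]
}}

```text
time: 3.93
tool_pos: [0.5732, -0.2795, 0.0621]
tool_rot: [-3.141, -0.0, 1.666]
contact_force: [0.6, -0.5, 0.5]
opening: 0.0644
grip_force: 0.0
```

Call:
{"fn": "step_arm", "kwargs": {
  "commands": [
    {"translation": [0, 0, 0], "roll": 0},
    {"translation": [0, 0, 0], "roll": 0},
    {"translation": [0, 0, 0], "roll": 0},
    {"translation": [0, 0, 0], "roll": 0},
    {"translation": [0, 0, 0], "roll": 0},
    {"translation": [0, 0, 0], "roll": 0}
  ],
  "fingers": 0,
  "grip_force": 15
}}

```text
time: 4.43
tool_pos: [0.5743, -0.2786, 0.0622]
tool_rot: [3.141, 0.0, 1.668]
contact_force: [0.1, -0.0, 0.0]
opening: 0.0287
grip_force: 0.0
```

Call:
{"fn": "step_arm", "kwargs": {
  "commands": [
    {"translation": [0, 0, 0], "roll": 0},
    {"translation": [0, 0, 0], "roll": 0},
    {"translation": [0, 0, 0], "roll": 0},
    {"translation": [0, 0, -5], "roll": 0},
    {"translation": [0, 0, -10], "roll": 0},
    {"translation": [0, 0, -15], "roll": 0},
    {"translation": [0, 0, 0], "roll": 0}
  ]
}}

```text
time: 5.02
tool_pos: [0.5757, -0.2796, 0.0954]
tool_rot: [3.137, 0.004, 1.668]
contact_force: [0.4, -0.8, -1.0]
opening: 0.0234
grip_force: 15.0
```

```bash
python3 go.py; python3 - <<'E'
from h import *
im=read_camera("side"); u,v=proj("side",[[.575,-.277,.08]])[0]
cv2.imwrite("pics/o3.png",crop("side",im,u,v,[],w=80,h=80,s=5))
E
```

```text
5.0167 [ 0.5757 -0.2796  0.0954] [3.137 0.004 1.668] [ 0.4 -0.8 -1. ] 0.02340490657169112 14.999925792217255 [-0.57  0.67  1.36 -0.    1.11 -0.67]
```

View pics/o3.png

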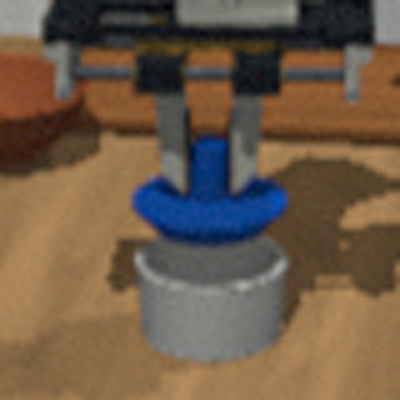

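The lid is held level and clear of the rim (crop ~(210,205), ramekin mouth at ~(210,265)). I'll carry it toward the robot and lower it.

Call:
{"fn": "step_arm", "kwargs": {
  "commands": [
    {"translation": [0, -10, -3], "roll": 0},
    {"translation": [0, -20, 0], "roll": 0},
    {"translation": [0, -25, 0], "roll": 0},
    {"translation": [0, -25, 0], "roll": 0},
    {"translation": [0, -25, 0], "roll": 0},
    {"translation": [0, -20, 0], "roll": 0},
    {"translation": [0, -8, 10], "roll": 0},
    {"translation": [0, 0, 15], "roll": 0},
    {"translation": [0, 0, 15], "roll": 0},
    {"translation": [0, 0, 12], "roll": 0},
    {"translation": [0, 0, 8], "roll": 0},
    {"translation": [0, 0, 5], "roll": 0},
    {"translation": [0, 0, 4], "roll": 0},
    {"translation": [0, 0, 0], "roll": 0},
    {"translation": [0, 0, 0], "roll": 0}
  ]
}}

```text
time: 6.32
tool_pos: [0.442, -0.2915, 0.0261]
tool_rot: [3.141, 0.0, 1.668]
contact_force: [-0.3, 0.1, -1.0]
opening: 0.0237
grip_force: 15.0
```

Call:
{"fn": "step_arm", "kwargs": {
  "commands": [
    {"translation": [0, 0, 1], "roll": 0},
    {"translation": [0, 0, 0.7], "roll": 0},
    {"translation": [0, 0, 0], "roll": 0},
    {"translation": [0, 0, 0], "roll": 0}
  ]
}}

```text
time: 6.65
tool_pos: [0.4419, -0.2915, 0.0245]
tool_rot: [3.141, 0.0, 1.668]
contact_force: [-1.1, -0.4, -0.1]
opening: 0.0238
grip_force: 15.0
```

Call:
{"fn": "step_arm", "kwargs": {
  "commands": [
    {"translation": [0, 0, 0], "roll": 0},
    {"translation": [0, 0, 0], "roll": 0},
    {"translation": [0, 0, 0], "roll": 0},
    {"translation": [0, 0, 0], "roll": 0},
    {"translation": [0, 0, 0], "roll": 0},
    {"translation": [0, 0, 0], "roll": 0},
    {"translation": [0, 0, -10], "roll": 0},
    {"translation": [0, 0, -20], "roll": 0},
    {"translation": [0, 0, -30], "roll": 0},
    {"translation": [0, 0, -40], "roll": 0},
    {"translation": [0, 0, -40], "roll": 0},
    {"translation": [0, 0, -30], "roll": 0},
    {"translation": [0, 0, 0], "roll": 0}
  ],
  "fingers": 0.75
}}

```text
time: 7.73
tool_pos: [0.4442, -0.2935, 0.2018]
tool_rot: [3.133, 0.01, 1.668]
contact_force: [1.9, -1.0, 0.2]
opening: 0.0691
grip_force: 0.0
```

```bash
python3 go.py .51 .185 .18; python3 - <<'E'
from h import *
a=[]
im=read_camera("side"); u,v=proj("side",[[.5,-.277,.04]])[0]
a.append(crop("side",im,u,v,[circ(.442,-.2915,.017,.047),circ(.575,-.277,.05,.046)],w=80,h=80,s=5))
im=read_camera("top"); u,v=proj("top",[[.5,-.277,.04]])[0]
a.append(crop("top",im,u,v,[],w=80,h=80,s=5))
cv2.imwrite("pics/o4.png",np.hstack(a))
E
```

```text
7.7333 [ 0.4442 -0.2935  0.2018] [3.133 0.01  1.668] [ 1.9 -1.   0.2] 0.06912040317262286 0.0 [-0.73  0.37  1.56 -0.    1.2  -0.82]
[470.  111.7  18.3]
```

View pics/o4.png

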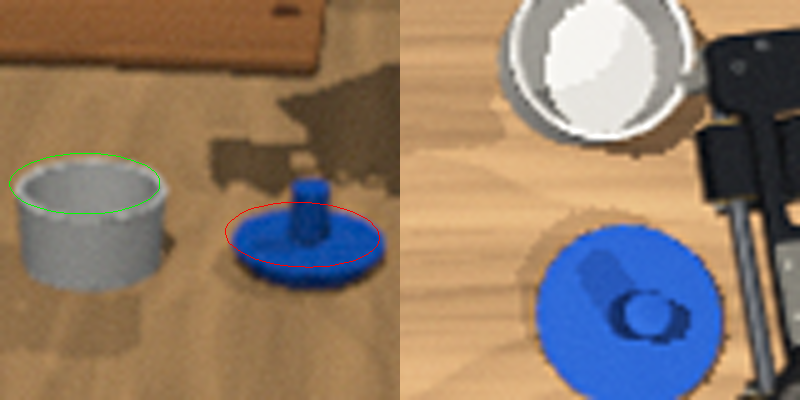

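The lid stands flat on the shelf, knob up, at (0.443,-0.292), and the ramekin hasn't moved. Now I compute its centre relative to the lid.

```bash
python3 - <<'E'
from h import *
for n,off,l,r in(("top",400,(630,317),(602,49)),("side",0,(309,247),(91,188))):
    u,v=proj(n,[[.5,-.277,.04]])[0];u0,v0=int(u-40),int(v-40)
    f=lambda p,z: ray(n,u0+(p[0]-off)/5-.5,v0+p[1]/5-.5,z)
    print(n,f(l,.017),f(r,.05))
E
```

```text
top [ 0.44382248 -0.29166601  0.017     ] [ 0.57699935 -0.27733547  0.05      ]
side [ 0.43686653 -0.27300271  0.017     ] [ 0.5701468  -0.26970639  0.05      ]
```

Call:
{"fn": "step_arm", "kwargs": {
  "commands": [
    {"translation": [20, 5, 0], "roll": 0},
    {"translation": [35, 8, 0], "roll": 0},
    {"translation": [35, 8, 0], "roll": 0},
    {"translation": [35, 8, 0], "roll": 0},
    {"translation": [35, 8, 0], "roll": 0},
    {"translation": [35, 8, 0], "roll": 0},
    {"translation": [35, 8, 0], "roll": 0},
    {"translation": [35, 8, 0], "roll": 0},
    {"translation": [35, 8, 0], "roll": 0},
    {"translation": [35, 8, 0], "roll": 0},
    {"translation": [35, 8, 0], "roll": 0},
    {"translation": [35, 8, 0], "roll": 0},
    {"translation": [35, 8, 0], "roll": 0},
    {"translation": [20, 8, 0], "roll": 0},
    {"translation": [10, 3, 0], "roll": 0},
    {"translation": [0, 0, 0], "roll": 0},
    {"translation": [0, 0, 0], "roll": 0}
  ]
}}

```text
time: 9.25
tool_pos: [0.507, 0.1866, 0.1931]
tool_rot: [-3.139, 0.001, 1.669]
contact_force: [0.8, -0.6, 0.4]
opening: 0.0684
grip_force: 0.0
```

```bash
python3 go.py .51 .185 .18; python3 - <<'E'
from h import *
a=[]
for n in("side","top"):
    im=read_camera(n); u,v=proj(n,[[.51,.185,.13]])[0]
    a.append(crop(n,im,u,v,[circ(.51,.185,.14,.011),circ(.51,.185,.128,.02)],w=66,h=80,s=6))
cv2.imwrite("pics/o5.png",np.hstack(a))
E
```

```text
9.25 [0.507  0.1866 0.1931] [-3.139e+00  1.000e-03  1.669e+00] [ 0.8 -0.6  0.4] 0.06843282756014331 0.0 [ 0.21  0.4   1.53 -0.    1.21  0.11]
[-1.9  2.8 13.1]
```

View pics/o5.png

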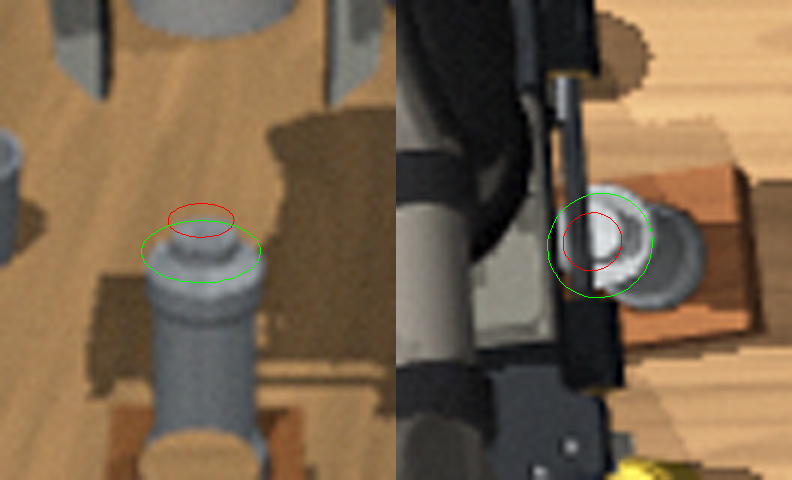

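In the side view the fingers' midline is at column ~219 and the mill knob at ~204. Both views put the mill at about (0.512,0.185). I'll descend to TCP z≈0.077, which grips about 86 mm up the mill.

Call:
{"fn": "step_arm", "kwargs": {
  "commands": [
    {"translation": [-2, 5, 10], "roll": 0},
    {"translation": [0, 0, 15], "roll": 0},
    {"translation": [0, 0, 20], "roll": 0},
    {"translation": [0, 0, 20], "roll": 0},
    {"translation": [0, 0, 20], "roll": 0},
    {"translation": [0, 0, 15], "roll": 0},
    {"translation": [0, 0, 10], "roll": 0},
    {"translation": [0, 0, 4], "roll": 0},
    {"translation": [0, 0, 0], "roll": 0},
    {"translation": [0, 0, 0], "roll": 0}
  ]
}}

```text
time: 10.18
tool_pos: [0.5134, 0.1854, 0.0806]
tool_rot: [3.141, -0.0, 1.667]
contact_force: [0.3, -0.6, 1.1]
opening: 0.0688
grip_force: 0.0
```

Call:
{"fn": "step_arm", "kwargs": {
  "commands": [
    {"translation": [0, -1, 3], "roll": 0},
    {"translation": [0, 0, 0], "roll": 0},
    {"translation": [0, 0, 0], "roll": 0},
    {"translation": [0, 0, 0], "roll": 0},
    {"translation": [0, 0, 0], "roll": 0},
    {"translation": [0, 0, 0], "roll": 0},
    {"translation": [0, 0, 0], "roll": 0},
    {"translation": [0, 0, 0], "roll": 0}
  ],
  "fingers": 0,
  "grip_force": 15
}}

```text
time: 10.85
tool_pos: [0.5121, 0.1856, 0.0775]
tool_rot: [3.141, 0.0, 1.668]
contact_force: [-1.2, -1.0, 3.0]
opening: 0.0387
grip_force: 15.0
```

Call:
{"fn": "step_arm", "kwargs": {
  "commands": [
    {"translation": [0, 0, 0], "roll": 0},
    {"translation": [0, 0, 0], "roll": 0},
    {"translation": [0, 0, 0], "roll": 0}
  ]
}}

```text
time: 11.1
tool_pos: [0.5121, 0.1856, 0.0775]
tool_rot: [3.141, 0.0, 1.668]
contact_force: [-0.5, 0.6, 4.0]
opening: 0.0389
grip_force: 15.0
```

```bash
python3 - <<'E'
from h import *
im=read_camera("side"); u,v=proj("side",[[.512,.185,.09]])[0]
cv2.imwrite("pics/o6.png",crop("side",im,u,v+4,[],w=66,h=60,s=10))
E
```

```text
(no output)
```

View pics/o6.png

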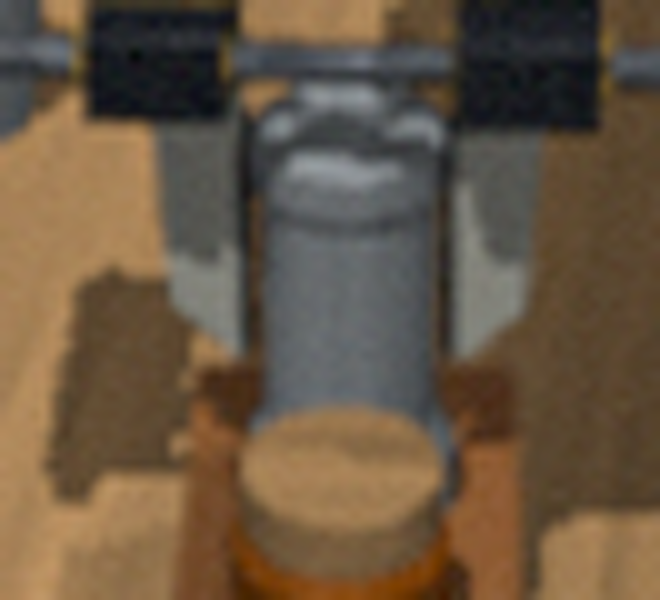

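The fingers are closed on the wider head (gaps show beside the body at columns 245-265), since the finger faces are flat all the way up. I'll regrip higher so the pads sit squarely on the head.

Call:
{"fn": "step_arm", "kwargs": {
  "commands": [
    {"translation": [0, 0, 0], "roll": 0},
    {"translation": [0, 0, 0], "roll": 0},
    {"translation": [0, 0, -8], "roll": 0},
    {"translation": [0, 0, -8], "roll": 0},
    {"translation": [0, 0, -7.5], "roll": 0},
    {"translation": [0, 0, 0], "roll": 0},
    {"translation": [0, 0, 0], "roll": 0}
  ],
  "fingers": 0.6
}}

```text
time: 11.73
tool_pos: [0.5124, 0.1857, 0.1016]
tool_rot: [3.14, -0.0, 1.668]
contact_force: [-0.6, -0.5, -0.6]
opening: 0.0552
grip_force: 0.0
```

Call:
{"fn": "step_arm", "kwargs": {
  "commands": [
    {"translation": [0, 0, 0], "roll": 0},
    {"translation": [0, 0, 0], "roll": 0},
    {"translation": [0, 0, 0], "roll": 0},
    {"translation": [0, 0, 0], "roll": 0},
    {"translation": [0, 0, 0], "roll": 0},
    {"translation": [0, 0, 0], "roll": 0}
  ],
  "fingers": 0,
  "grip_force": 20
}}

```text
time: 12.23
tool_pos: [0.5117, 0.1855, 0.1004]
tool_rot: [-3.141, 0.0, 1.668]
contact_force: [0.6, -0.8, -1.6]
opening: 0.0387
grip_force: 20.0
```

Lift.

Call:
{"fn": "step_arm", "kwargs": {
  "commands": [
    {"translation": [0, 0, -5], "roll": 0},
    {"translation": [0, 0, -10], "roll": 0},
    {"translation": [0, 0, -15], "roll": 0},
    {"translation": [0, 0, -15], "roll": 0},
    {"translation": [0, 0, -10], "roll": 0},
    {"translation": [0, 0, -5], "roll": 0},
    {"translation": [0, 0, 0], "roll": 0},
    {"translation": [0, 0, 0], "roll": 0},
    {"translation": [0, 0, 0], "roll": 0}
  ]
}}

```text
time: 12.98
tool_pos: [0.5114, 0.1855, 0.1599]
tool_rot: [-3.14, 0.0, 1.668]
contact_force: [0.9, 0.1, -3.2]
opening: 0.0387
grip_force: 20.0
```

Call:
{"fn": "step_arm", "kwargs": {
  "commands": [
    {"translation": [-8, 0, 0], "roll": 0},
    {"translation": [-16, 0, 0], "roll": 0},
    {"translation": [-20, 0, 0], "roll": 0},
    {"translation": [-20, 0, 0], "roll": 0},
    {"translation": [-16, 0, 0], "roll": 0},
    {"translation": [-10, 0, 0], "roll": 0},
    {"translation": [0, 0, 0], "roll": 0},
    {"translation": [0, 0, 0], "roll": 0},
    {"translation": [0, 0, 0], "roll": 0}
  ]
}}

```text
time: 13.73
tool_pos: [0.5205, 0.0965, 0.1605]
tool_rot: [-3.141, -0.0, 1.668]
contact_force: [0.3, 0.1, -2.1]
opening: 0.0387
grip_force: 20.0
```

```bash
python3 go.py; python3 - <<'E'
from h import *
a=[]
for n in("side",):
    im=read_camera(n); u,v=proj(n,[[.52,.12,.1]])[0]
    a.append(crop(n,im,u,v,[],w=110,h=100,s=5))
cv2.imwrite("pics/o7.png",np.hstack(a))
E
```

```text
13.7333 [0.5205 0.0965 0.1605] [-3.141 -0.     1.668] [ 0.3  0.1 -2.1] 0.03867359949952201 19.999777054747483 [ 0.04  0.41  1.61  0.    1.12 -0.06]
```

View pics/o7.png

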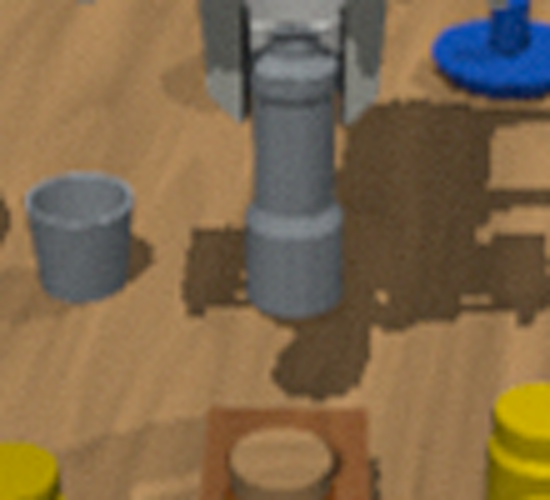

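The mill hangs upright in the grip, clear of the caddy (crop ~(295,190)). I'll lower it beside the caddy's end, then push the foot against the end to swivel the mill in the pads.

Call:
{"fn": "step_arm", "kwargs": {
  "commands": [
    {"translation": [0, 0, 8], "roll": 0},
    {"translation": [0, 0, 15], "roll": 0},
    {"translation": [0, 0, 15], "roll": 0},
    {"translation": [0, 0, 12], "roll": 0},
    {"translation": [0, 0, 8], "roll": 0},
    {"translation": [8, 0, 0], "roll": 0},
    {"translation": [8, 0, 0], "roll": 0},
    {"translation": [6, 0, 0], "roll": 0},
    {"translation": [5, 0, 0], "roll": 0},
    {"translation": [5, 0, 0], "roll": 0},
    {"translation": [5, 0, 0], "roll": 0},
    {"translation": [5, 0, 0], "roll": 0},
    {"translation": [5, 0, 0], "roll": 0}
  ]
}}

```text
time: 14.87
tool_pos: [0.5163, 0.1431, 0.1031]
tool_rot: [3.141, 0.0, 1.668]
contact_force: [-0.3, -1.9, -0.5]
opening: 0.039
grip_force: 20.0
```

Call:
{"fn": "step_arm", "kwargs": {
  "commands": [
    {"translation": [6, 0, 0], "roll": 0},
    {"translation": [6, 0, 0], "roll": 0},
    {"translation": [6, 0, 0], "roll": 0},
    {"translation": [6, 0, 0], "roll": 0},
    {"translation": [6, 0, 0], "roll": 0},
    {"translation": [6, 0, 0], "roll": 0},
    {"translation": [0, 0, 0], "roll": 0}
  ]
}}

```text
time: 15.45
tool_pos: [0.5124, 0.1798, 0.1027]
tool_rot: [-3.142, -0.0, 1.669]
contact_force: [-0.6, -0.7, -0.3]
opening: 0.0394
grip_force: 20.0
```

Call:
{"fn": "step_arm", "kwargs": {
  "commands": [
    {"translation": [5, 0, 0], "roll": 0},
    {"translation": [5, 0, 0], "roll": 0},
    {"translation": [5, 0, 0], "roll": 0},
    {"translation": [0, 0, 0], "roll": 0},
    {"translation": [0, 0, 0], "roll": 0}
  ]
}}

```text
time: 15.87
tool_pos: [0.5112, 0.194, 0.1029]
tool_rot: [3.141, -0.0, 1.668]
contact_force: [-0.3, -1.3, -0.3]
opening: 0.0385
grip_force: 20.0
```

```bash
cat > tilt.py <<'E'
from h import *
from scipy.spatial.transform import Rotation as Ro
import sys
s=observe();R=Ro.from_euler('xyz',s["tool_rot"]).as_matrix();print(s["tool_pos"].round(4),s["contact_force"].round(1),s["opening"])
g=s["tool_pos"]-.019*R[:,2]
prof=[(0,.022),(.04,.022),(.048,.018),(.102,.018),(.102,.02),(.118,.02),(.118,.011),(.13,.011)]
im=read_camera("top");im2=read_camera("side")
def mask(n,a,h=.110,sh=(420,560)):
    d=np.cos(a)*np.array([0,0,1])+np.sin(a)*R[:,0]   # foot->knob
    e1=R[:,1];e2=np.cross(d,e1);f=g-h*d;m=np.zeros(sh,np.uint8)
    for (z0,r0),(z1,r1) in zip(prof[:-1],prof[1:]):
        P=np.vstack([f+z*d+r*(np.cos(t)[:,None]*e1+np.sin(t)[:,None]*e2) for z,r in((z0,r0),(z1,r1))])
        cv2.fillConvexPoly(m,cv2.convexHull(proj(n,P).round().astype(np.int32)),1)
    return m,f
# grey (low saturation) pixels in the side view, minus outside
hsv=cv2.cvtColor(im2,cv2.COLOR_RGB2HSV); grey=(hsv[...,1]<70)
for deg in range(0,75,5):
    m,f=mask("side",np.radians(deg)); m=np.roll(m,(1,1),(0,1))>0
    ring=(cv2.dilate(m.astype(np.uint8),np.ones((9,9)))>0)&~m
    print(deg,round(grey[m].mean(),2),round(grey[ring].mean(),2),f.round(3))
E
python3 tilt.py
```

```text
[0.5112 0.194  0.1029] [-0.3 -1.3 -0.3] 0.03854570977909593
0 0.44 0.24 [0.511 0.194 0.012]
5 0.46 0.26 [0.512 0.184 0.012]
10 0.48 0.26 [0.513 0.175 0.014]
15 0.52 0.27 [0.514 0.166 0.016]
20 0.55 0.28 [0.515 0.157 0.019]
25 0.6 0.29 [0.516 0.148 0.022]
30 0.65 0.3 [0.517 0.139 0.027]
35 0.73 0.31 [0.517 0.131 0.032]
40 0.82 0.33 [0.518 0.124 0.038]
45 0.94 0.35 [0.519 0.117 0.044]
50 0.96 0.53 [0.519 0.11  0.051]
55 0.97 0.66 [0.52  0.104 0.059]
60 0.92 0.69 [0.52  0.099 0.067]
65 0.78 0.72 [0.521 0.095 0.075]
70 0.69 0.78 [0.521 0.091 0.084]
```

The tilt is about 45°, as the geometry predicted. I'll tighten the grip and lift.

Call:
{"fn": "step_arm", "kwargs": {
  "commands": [
    {"translation": [0, 0, 0], "roll": 0},
    {"translation": [0, 0, 0], "roll": 0},
    {"translation": [0, 0, 0], "roll": 0},
    {"translation": [0, 0, -5], "roll": 0},
    {"translation": [0, 0, -10], "roll": 0},
    {"translation": [0, 0, -15], "roll": 0},
    {"translation": [0, 0, -20], "roll": 0},
    {"translation": [0, 0, -20], "roll": 0},
    {"translation": [0, 0, -5], "roll": 0},
    {"translation": [0, 0, 0], "roll": 0},
    {"translation": [0, 0, 0], "roll": 0}
  ],
  "fingers": 0,
  "grip_force": 55
}}

```text
time: 16.88
tool_pos: [0.5108, 0.1936, 0.1774]
tool_rot: [-3.141, -0.0, 1.668]
contact_force: [-0.9, -0.2, -3.0]
opening: 0.0379
grip_force: 55.0
```

```bash
python3 tilt.py; python3 go.py 0.570 -0.200 0.178
```

```text
[0.5108 0.1936 0.1774] [-0.9 -0.2 -3. ] 0.03792509923130993
0 0.52 0.41 [0.511 0.194 0.086]
5 0.55 0.42 [0.512 0.184 0.087]
10 0.57 0.43 [0.513 0.175 0.088]
15 0.6 0.44 [0.514 0.165 0.09 ]
20 0.64 0.44 [0.514 0.156 0.093]
25 0.69 0.46 [0.515 0.147 0.097]
30 0.74 0.46 [0.516 0.139 0.101]
35 0.81 0.48 [0.517 0.131 0.106]
40 0.91 0.5 [0.518 0.123 0.112]
45 0.96 0.62 [0.518 0.116 0.119]
50 0.97 0.76 [0.519 0.11  0.126]
55 0.97 0.84 [0.52  0.104 0.133]
60 0.98 0.89 [0.52  0.099 0.141]
65 0.96 0.94 [0.52  0.094 0.15 ]
70 0.95 0.95 [0.521 0.091 0.159]
16.9833 [0.5103 0.1934 0.1764] [-3.139  0.     1.668] [ 0.  -0.6 -3.1] 0.03829084953209061 54.99952940619551 [0.22 0.43 1.54 0.   1.18 0.12]
[-397.3   21.3   -1.5]
```

Call:
{"fn": "step_arm", "kwargs": {
  "commands": [
    {"translation": [-10, 0, 0], "roll": 0},
    {"translation": [-20, 1, 0], "roll": 0},
    {"translation": [-28, 1.5, 0], "roll": 0},
    {"translation": [-30, 1.5, 0], "roll": 0},
    {"translation": [-30, 1.5, 0], "roll": 0},
    {"translation": [-30, 1.5, 0], "roll": 0},
    {"translation": [-30, 1.5, 0], "roll": 0},
    {"translation": [-30, 1.5, 0], "roll": 0},
    {"translation": [-30, 1.5, 0], "roll": 0},
    {"translation": [-30, 1.5, 0], "roll": 0},
    {"translation": [-30, 1.5, 0], "roll": 0},
    {"translation": [-30, 1.5, 0], "roll": 0},
    {"translation": [-28, 1.5, 0], "roll": 0},
    {"translation": [-20, 1.5, 0], "roll": 0},
    {"translation": [-14, 1, 0], "roll": 0},
    {"translation": [-6, 0, 0], "roll": 0},
    {"translation": [0, 0, 0], "roll": 0},
    {"translation": [0, 0, 0], "roll": 0},
    {"translation": [0, 0, 0], "roll": 0}
  ]
}}

```text
time: 18.57
tool_pos: [0.5692, -0.1973, 0.1776]
tool_rot: [-3.141, -0.001, 1.669]
contact_force: [0.1, -0.6, -1.6]
opening: 0.0382
grip_force: 55.0
```

```bash
python3 tilt.py | sed -n '1p;8,14p'; python3 go.py .568 -.1995 .178; python3 - <<'E'
from h import *
a=[]
for n in("side","top"):
    im=read_camera(n); u,v=proj(n,[[.55,-.26,.09]])[0]
    P=[circ(.5755,-.277,.05,.046),circ(.5755,-.277,.12,.005)]
    a.append(crop(n,im,u,v,P,w=80,h=110,s=5))
cv2.imwrite("pics/o8.png",np.hstack(a))
E
```

```text
[ 0.5692 -0.1973  0.1776] [ 0.1 -0.6 -1.6] 0.03824233840778595
30 0.76 0.5 [ 0.575 -0.252  0.101]
35 0.81 0.43 [ 0.575 -0.26   0.106]
40 0.87 0.43 [ 0.576 -0.268  0.112]
45 0.92 0.48 [ 0.577 -0.275  0.119]
50 0.93 0.6 [ 0.577 -0.281  0.126]
55 0.93 0.68 [ 0.578 -0.287  0.133]
60 0.93 0.72 [ 0.579 -0.292  0.142]
18.6667 [ 0.5694 -0.1974  0.1779] [-3.142 -0.     1.669] [ 1.5 -0.2 -1.5] 0.038047767088596626 54.99933918414172 [-0.46  0.52  1.37  0.    1.25 -0.56]
[-2.  -1.6 -0.1]
```

View pics/o8.png

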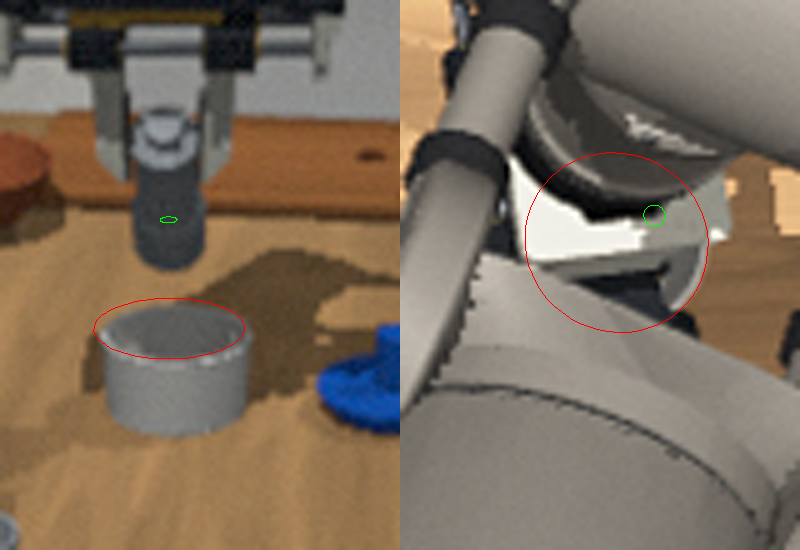

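The side view shows the slanted mill (foot bottom at crop ~(168,268)) over the ramekin mouth (~(172,335)) with a clear gap. The fit gives a tilt of about 45° with mid-foot at about (0.577,-0.275,0.119), and the mouth centre is at about (0.576,-0.277).

Call:
{"fn": "step_arm", "kwargs": {
  "commands": [
    {"translation": [0, 0, 0], "roll": 0},
    {"translation": [0, 0, 0], "roll": 0},
    {"translation": [0, 0, 0], "roll": 0},
    {"translation": [0, 0, 0], "roll": 0}
  ]
}}

```text
time: 19.1
tool_pos: [0.5694, -0.1986, 0.1777]
tool_rot: [3.142, 0.0, 1.668]
contact_force: [-0.2, 0.4, -2.6]
opening: 0.0383
grip_force: 55.0
```

```bash
python3 -c "
from cell import *
print(hand_in())"
```

```text
the job is handed in; nothing more can be done
None
```

I handed the job in at about 19 s with no verdict returned: the lid stands flat on the shelf, let go, and by my camera estimates the mill is held at about 45° with its mid-foot within a few millimetres of the ramekin mouth's centre and about 70 mm above the rim.

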